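# Open the port shutter and fit the collimator barrel

## Robot

A 7-joint arm with a two-finger parallel gripper is mounted at the origin on the work surface. World frame = base frame: x ahead of the robot, y to its left, z up, the work surface at z = 0. Lengths are in m, angles in rad, forces in N, time in s.
With the tool pointing down it reaches from about 0.425 to 0.875 m from the base axis. Payload 4.7 kg.
Tool frame: the origin (TCP) lies at the very end of the fingers, on their centre line; the grasp point (between the pads) lies 19 mm behind it; z points along the fingers, x is the direction in which the jaws open and shut, and the axes are right-handed (so a half turn about z gives the same grasp; the last joint's range is limited). The gripper opens to 85 mm and grips with 20 to 120 N. Pads are 22 mm wide; open, the fingers measure 114 mm over their backs; the gripper's body (76 mm by 85 mm) begins 54 mm behind the grasp point. The pads swing forward as they close: fully open they stand 13 mm farther back than shut.
Start: joints at [-1.107, 0.321, -0.07, 1.45, 0.023, 1.371, -0.057], TCP at [0.283, 0.585, 0.198] pointing down, gripper open.
Joint ranges: [-2.86, 2.86], [-0.3, 2.09], [-1.38, 1.24], [0.06, 2.45], [-1.56, 4.7], [0.09, 2.05], [-2.69, 2.69]. Speed limits (rad/s): [2.57, 2.57, 3.14, 3.14, 3.14, 3.14, 3.14].

## Interface

Orientations are given as a unit quaternion [w, x, y, z].
In Python, from station import * gives the robot as it stands.
- The arm moves only by the shell command python3 -m inch 'ROWS'. ROWS is JSON, a list of rows, each an object of numbers: "x", "y", "z": the shift along the tool's x, y, z scaled (see below); "ax", "ay", "az": the turn, a rotation vector about the tool's x, y, z scaled (see below); "fingers": the opening, from 0 (shut) to 1 (fully open). A call has 1 to 12 rows; each row is the pose to reach, as a shift and turn from the pose measured when the call began, along the tool's axes at that moment; what a row does not reach only later rows make up. The controller multiplies each number of a shift by 10 cm and each number of a turn by 45 degrees. A row lasts 1/8 s, in which the tool goes at most 62.5 mm and 10.7 degrees, less where a joint would pass 70% of its speed; a pose out of reach is approached as far as the arm can. A call with a number of a shift or a turn outside -1 to 1 is refused whole. A call with a gripper value outside its range is refused whole. The fingers move at their own pace and stop on an object; the grip force is fixed at half the most. Time passes only in rows, so rows that repeat a pose let the fingers close. It gives the time, the measured TCP pose, the force and the opening at its end, in the units of the state.
- get_state(): the state, without advancing time (a new reading comes with each control period).
- capture(name): name is "scene" or "top" or "wrist"; returns a dict with "frame" (420x560x3 uint8, red, green, blue), "depth" (420x560 float32, m along the optical axis (not along the pixel's ray), 0 where there is no reading), "mtx" (3x3 intrinsics, pixels), "xyz" and "orientation" of the camera in the world; the wrist camera has in their place "mount" (4x4, takes a point from camera to tool coordinates, whose origin is the TCP and whose axes are the tool frame's). Camera axes: x right, y down, z forward; pixel columns grow to the right and rows downward; lengths in m; the calibration is good to about 2 mm. A picture is of the moment at which its call begins: read the wrist's pose just before it.
- hand_in(): hands the job in, once; it reports no verdict.
The state is a dict: "t": time; "q": joint angles; "qd": joint speeds; "joint_torque": joint torques, N m; "tcp_pos": TCP position; "tcp_rot": TCP orientation; "wrist_force": force on the tool from outside, world axes, zero at the start; "torque": the same for the moment, N m; "gripper_width": finger opening in m.
Only numpy, scipy, OpenCV 4.12 (cv2) and the standard library are available. Lean on these libraries where they do the work, as an engineer would, in place of code of your own. Each camera call takes 0.05 s, during which the arm holds its last target. There are 200 camera calls.

## Task

Swing the dust cover on top of the port housing aside on its pin until the port is completely uncovered, and leave it open. Then take the standing collimator barrel and slide it down into the port, keeping hold of it until its collar rests flush on the housing top (do not let it drop in), and let go. Leave the loose vial, the lens tube and the screwdriver where they are.

Things in the scene. Friction and masses are not known exactly. Their poses are not given: they have to be found in the camera images.
- housing: Fixed optical port housing: black flange 140 x 150 x 10 mm (own x, y, z), on it a block 110 x 130 mm, dark sides, bare aluminium top 60 mm above the table. Origin: centre of its underside, on the table; z up. The port lies 12 mm from the centre towards its own -y, the cover's pin 30 mm towards its own +y. Turned by up to 30 degrees either way.
- port (a point): Centre of the port's mouth, at the level of the housing top (60 mm above the table); axes parallel to the housing's. The port is a vertical round blind bore 26.2 mm in diameter, 40 mm deep, with a 2 mm chamfer at its mouth. Hidden under the cover at the start.
- cover (a joint): Dust cover's angle about its upright pin, rad: 0 = closed, centred over the port, pointing along the housing's -y; it grows counter-clockwise seen from above (free end towards the housing's +x) to a stop at 1.75. Starts at 0 to 0.2. From about 1.0 the port is clear, with room for the barrel's collar. Light friction (1 N at the post), no spring: it stays where it is left.
- cover_post (a point): Centre of the top face of the upright steel finger post at the cover's free end: round, 12 mm in diameter, 24 mm high above the cover plate (its top is 90.5 mm, the plate's top 66.5 mm above the table), 74 mm from the pin's axis. Pinch it or push it sideways to swing the cover; it is free to turn between the fingers.
- cover_pin (a point): Axis of the cover's pivot pin, at the top face of the cover plate (66.5 mm above the table), 42 mm from the port's axis; a low screw head, 12 mm across, 4 mm high, sits here. The cover is a flat black plate 5 mm thick lying 1.5 mm above the housing top: a 44 mm disc centred 42 mm from the pin, then a 16 mm wide tongue ending 82 mm from the pin.
- barrel: Loose steel collimator barrel, about 110 g, 70 mm high, upright on the table. From below: shank 25 mm in diameter, 32 mm long, with a 3 mm chamfer at the foot; collar 34 mm in diameter, 5 mm thick; round grip 22 mm in diameter, 33 mm high, with two dark bands. Origin: centre of the foot's underside; z up along the barrel. Fully home, its foot is 32 mm below the port's mouth.
- barrel_collar (a point): Point on the barrel's axis at the collar's underside, 32 mm above the foot.
- vial: Loose small glass vial with a black cap, 28 mm in diameter, 60 mm high, upright. Origin: centre of its underside. Bystander; it may swap places with the barrel and the lens tube.
- lens_tube: Loose short black ring, 48 mm outside diameter, 36 mm inside, 30 mm high, lying flat. Origin: centre of its underside. Bystander.
- driver: Loose screwdriver 160 mm long lying along its own x, handle towards -x. Bystander.
There are look-alikes about, which are no part of the job. Leave any red look-alike of the barrel alone. Leave any brown or yellow look-alike of the housing alone.

How it is judged:
On the way, in this order (a step that is already met when the one before it is completed fails the run):
1. the cover is swung aside, clear of the port (at least 1.0 rad), with the barrel not yet in the port (value of joint cover above 1 rad and horizontal distance between barrel and port above 0.03 m), for 0.2 s.
2. the barrel is at the bottom of its travel in the port (collar within 4 mm of the housing top) while the fingers still have it (horizontal distance between barrel_collar and port below 0.003 m and z of barrel_collar in the frame of port below 0.004 m and contact force between the fingers and barrel above 0.3 N), for 0.1 s.
At the end, for the whole second after the job is handed in: The cover stands open by at least 1.0 rad; the barrel stands upright (within 0.06 rad) and at rest in the port, centred within 3 mm, its collar within 2 mm of the housing top, released (value of joint cover above 1 rad and horizontal distance between barrel_collar and port below 0.003 m and z of barrel_collar in the frame of port below 0.002 m and angle between barrel's own z axis and vertical below 0.06 rad and linear speed of barrel below 0.02 m/s); the robot touches nothing.
It fails at once if a bystander (vial, lens tube or screwdriver) is moved by more than 25 mm (distance of any of vial, lens_tube, driver from where it was at the start of the episode above 0.025 m).
It also fails if it takes over 64 s, if anything falls off the work surface, if the arm or the gripper's body presses on something with over 40 N, if the wrist force passes 120 N, or if a joint passes its speed limit or range.

## Working session

There is one attempt and no reset: what is moved stays moved. The work goes in short steps, Python scripts to look and compute and a shell command to move; the robot and the scene stay as the last step left them, time stands still between calls to the robot, and variables do not carry over. Pictures are saved under pics/ and viewed, about 8 in all and at most 12, crops included, and the job is handed in when it is done.

```bash
mkdir -p pics; ls; cat > h.py <<'E'
from station import *
import numpy as np, cv2
from scipy.spatial.transform import Rotation as R
def rot(q): return R.from_quat([q[1],q[2],q[3],q[0]]).as_matrix()
def cam(name):
    s=get_state(); c=capture(name)
    if 'mount' in c:
        T=np.eye(4);T[:3,:3]=rot(s['tcp_rot']);T[:3,3]=s['tcp_pos'];T=T@np.array(c['mount'])
    else:
        T=np.eye(4);T[:3,:3]=rot(c['orientation']);T[:3,3]=c['xyz']
    c['T']=T; return c
def save(c,n): cv2.imwrite('pics/'+n,c['frame'][:,:,::-1])
def ray(c,u,v,z):
    d=c['T'][:3,:3]@np.linalg.inv(c['mtx'])@[u,v,1]; o=c['T'][:3,3]
    return o+d*(z-o[2])/d[2]
def cloud(c):
    v,u=np.mgrid[0:420,0:560]; d=c['depth']
    p=np.stack([u,v,np.ones_like(u)],-1)@np.linalg.inv(c['mtx']).T*d[...,None]
    return p@c['T'][:3,:3].T+c['T'][:3,3]
E
python3 - <<'E'
from h import *
s=get_state(); print(s)
a=cam('top');b=cam('scene');save(a,'top0.png');save(b,'scene0.png')
print(a['T'],b['T'],a['mtx'])
E
```

```text
pics
{'t': 0.0, 'q': array([-1.10692526,  0.32184963, -0.07009687,  1.45166435,  0.02261692,
        1.37079128, -0.05690108]), 'qd': array([-0.00040101,  0.00047434, -0.00303164,  0.00221515, -0.00071108,
        0.00108401,  0.00066165]), 'joint_torque': array([-2.15184341e-04, -4.93588185e+01, -3.81980846e-01, -3.14330506e+01,
        1.31870754e-02,  1.15210839e-02, -2.80257012e-05]), 'tcp_pos': array([0.28238064, 0.58479668, 0.19681171]), 'tcp_rot': array([ 5.57498093e-04,  8.46970568e-01,  5.31638909e-01, -7.84749788e-04]), 'wrist_force': array([ 0.85387557,  0.07231774, -1.05762833]), 'torque': array([-0.05794527, -0.02560712, -0.0335017 ]), 'gripper_width': 0.08546785025891539}
[[-0.02745185 -0.9909375   0.13148869  0.40285019]
 [-0.99907579  0.03155069  0.029191   -0.03450392]
 [-0.03307502 -0.13056582 -0.99088779  1.13138049]
 [ 0.          0.          0.          1.        ]] [[-0.44462829  0.56332457 -0.69639867  1.32269683]
 [ 0.89552869  0.26370897 -0.35844935  0.41202204]
 [-0.01827675 -0.78302171 -0.62172579  0.79359769]
 [ 0.          0.          0.          1.        ]] [[435.56466482   0.         281.21597398]
 [  0.         435.56466482 208.29007949]
 [  0.           0.           1.        ]]
```

View pics/top0.png

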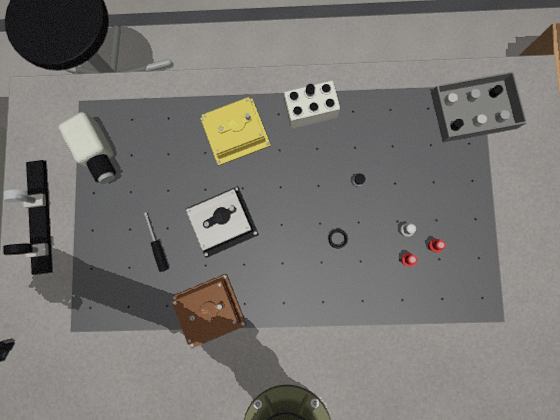

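View pics/scene0.png

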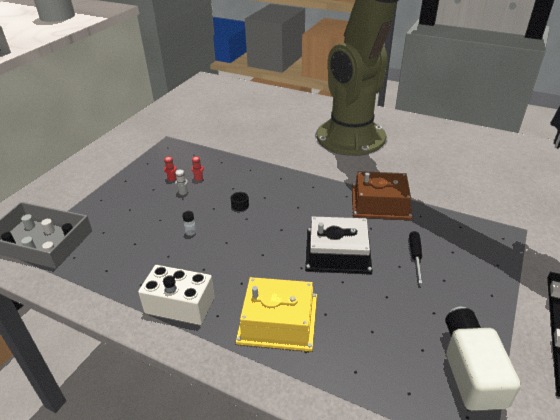

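The top view shows the housing at about (222,221), with post ≈(232,209) and pin ≈(208,223). The silver barrel is at ≈(408,229), between red look-alikes at (437,245) and (409,259). The vial is at (358,180), the ring at (338,238) and the driver at (156,242).

```bash
cat > m.py <<'E'
from h import *
c=cam('top');P=cloud(c);f=c['frame'].astype(int)
def show(n,p): print(n,np.round(p,4))
# housing top: white px
m=np.zeros((420,560),np.uint8); roi=np.s_[175:265,175:265]
m[roi]=((f[roi].min(-1)>150)*255).astype(np.uint8)
n,l,st,_=cv2.connectedComponentsWithStats(m); k=1+np.argmax(st[1:,4])
cn=np.argwhere(l==k)[:,::-1]
w=np.array([ray(c,u,v,.06)[:2] for u,v in cn],np.float32)
r=cv2.minAreaRect(w); print('rect',r, 'z depth',np.median(P[l==k][:,2]))
show('corners',cv2.boxPoints(r))
# tall things from depth in housing roi: post
z=P[...,2]; q=np.argwhere(z[roi]>.076)+175
print('post px',q[:,::-1].mean(0) if len(q) else 0,len(q)); 
if len(q): show('post',P[q[:,0],q[:,1]].mean(0)); print(z[roi].max())
roi=np.s_[215:272,385:455]
q=np.argwhere(z[roi]>.02)+[215,385]
lab=np.zeros((420,560),np.uint8);lab[q[:,0],q[:,1]]=1
n,l,st,ce=cv2.connectedComponentsWithStats(lab)
for i in range(1,n):
  if st[i,4]>8:
    g=l==i; show((ce[i].round(1),st[i,4],f[g].mean(0).round()),np.r_[P[g].mean(0),P[g].max(0)])
    t=g&(z>.06); show('  top',P[t].mean(0) if t.any() else [])
for n,(u,v),h in [('vial',(358,180),.06),('ring',(338,238),.03)]: show(n,ray(c,u,v,h))
s=c['frame'][170:275,170:460]; cv2.imwrite('pics/crop.png',cv2.resize(np.vstack([np.hstack([s[:,:100],s[:,200:]])])[:,:,::-1],None,fx=4,fy=4,interpolation=2))
E
python3 m.py
```

```text
rect ((0.5226255655288696, 0.15564179420471191), (0.10949426144361496, 0.12975220382213593), 21.851276397705078) z depth 0.058733028123604925
corners [[0.4477 0.1955]
 [0.496  0.0751]
 [0.5976 0.1158]
 [0.5493 0.2362]]
post px [225.19642857 213.01785714] 56
post [0.4613 0.0276 0.7029]
1.1313804902333595
(array([407.9, 229.5]), np.int32(164), array([152., 152., 149.])) [ 0.483  -0.3113  0.0584  0.5014 -0.0345  1.1314]
  top [ 0.4829 -0.3122  0.0821]
(array([437.1, 245.3]), np.int32(171), array([156.,  67.,  66.])) [ 0.4428 -0.381   0.0521  0.4593 -0.3688  0.0746]
  top [ 0.4427 -0.3841  0.0683]
(array([409.1, 259.6]), np.int32(164), array([161.,  72.,  70.])) [ 0.41   -0.3112  0.0521  0.4265 -0.2976  0.0735]
  top [ 0.41   -0.3142  0.0677]
vial [ 0.6099 -0.196   0.06  ]
ring [ 0.469 -0.143  0.03 ]
```

View pics/crop.png

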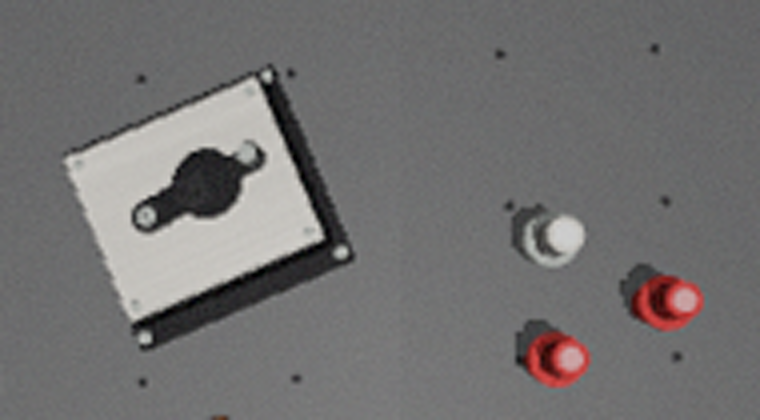

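```bash
cat > d.py <<'E'
import sys
from h import *
# usage: d.py x y z [yaw_deg]
def delta(x,y,z,yaw=None):
    s=get_state(); M=rot(s['tcp_rot']); d=M.T@(np.array([x,y,z])-s['tcp_pos'])/.1
    a=np.degrees(np.arctan2(M[1,0],M[0,0])); o=' '
    X=np.array([np.cos(np.radians(yaw if yaw is not None else a)),np.sin(np.radians(yaw if yaw is not None else a)),0]);Z=np.array([0,0,-1.])
    G=np.stack([X,np.cross(Z,X),Z],1); rv=R.from_matrix(M.T@G).as_rotvec()/(np.pi/4)
    print('t',round(s['t'],2),'tcp',s['tcp_pos'].round(4),'yaw',a.round(1),'w',round(s['gripper_width'],4),'F',s['wrist_force'].round(1),'\n shift',d.round(3),'turn',rv.round(3))
if __name__=='__main__': delta(*map(float,sys.argv[1:]))
E
python3 - <<'E'
from h import *
c=cam('top')
pin=ray(c,206.3,223.8,.0705);post=ray(c,232,208.3,.0905);b=ray(c,411.5,228.3,.07)
print(pin,post,b)
e=post-pin;print(np.hypot(*e[:2]),'theta',np.degrees(np.arctan2(e[1],e[0]))-(21.85-90))
E
python3 d.py 0.541 0.116 0.2 64.2
```

```text
[0.51101687 0.18215561 0.0705    ] [0.54474222 0.11530978 0.0905    ] [ 0.48482062 -0.31724761  0.07      ]
0.0748716450255645 theta 4.92205949189033
t 0.2 tcp [0.2825 0.585  0.1972] yaw 64.2 w 0.0855 F [ 0.2 -0.2 -0. ] 
 shift [-3.1    4.367 -0.024] turn [0.    0.002 0.001]
```

```bash
for i in 1; do python3 -m inch '[{"x":-0.31,"y":0.44},{"x":-0.62,"y":0.875},{"x":-0.62,"y":0.875}]'
python3 -m inch '[{"x":-0.31,"y":0.44},{"x":-0.62,"y":0.875},{"x":-0.62,"y":0.875}]'
python3 -m inch '[{"x":-0.31,"y":0.44},{"x":-0.62,"y":0.875},{"x":-0.62,"y":0.875}]'
python3 -m inch '[{"x":-0.31,"y":0.44},{"x":-0.62,"y":0.875},{"x":-0.62,"y":0.875}]'; done; python3 d.py 0.545 0.1153 0.2 64.2
```

```text
t 0.2 tcp [0.2825 0.585  0.1972] yaw 64.2 w 0.0855 F [ 0.2 -0.2 -0. ] 
 shift [-3.088  4.406 -0.024] turn [0.    0.002 0.001]validation failed for argument at $[0]...
validation failed for argument at $[0]...
validation failed for argument at $[0]...
validation failed for argument at $[0]...
```

```bash
python3 -m inch '[{"x":-0.31,"y":0.44,"z":0,"ax":0,"ay":0,"az":0,"fingers":0.3},{"x":-0.62,"y":0.875,"z":0,"ax":0,"ay":0,"az":0,"fingers":0.3},{"x":-0.62,"y":0.875,"z":0,"ax":0,"ay":0,"az":0,"fingers":0.3}]'; python3 d.py 0.545 0.1153 0.2 64.2
```

```text
t: 0.57
tcp_pos: [0.3386, 0.4866, 0.1975]
tcp_rot: [0.002, 0.849, 0.528, -0.0]
wrist_force: [-0.3, 0.1, 1.1]
gripper_width: 0.0321
t 0.57 tcp [0.3386 0.4866 0.1975] yaw 63.7 w 0.0321 F [-0.3  0.1  1.1] 
 shift [-2.417  3.493 -0.01 ] turn [ 0.003  0.003 -0.01 ]
```

```bash

python3 -m inch '[{"x":-0.3,"y":0.44,"z":0,"ax":0,"ay":0,"az":0,"fingers":0.3},{"x":-0.6,"y":0.9,"z":0,"ax":0,"ay":0,"az":0,"fingers":0.3},{"x":-0.64,"y":0.95,"z":0,"ax":0,"ay":0,"az":0,"fingers":0.3}]' | grep pos
python3 -m inch '[{"x":-0.3,"y":0.44,"z":0,"ax":0,"ay":0,"az":0,"fingers":0.3},{"x":-0.6,"y":0.9,"z":0,"ax":0,"ay":0,"az":0,"fingers":0.3},{"x":-0.64,"y":0.95,"z":0,"ax":0,"ay":0,"az":0,"fingers":0.3}]' | grep pos
python3 -m inch '[{"x":-0.3,"y":0.44,"z":0,"ax":0,"ay":0,"az":0,"fingers":0.3},{"x":-0.6,"y":0.85,"z":0,"ax":0,"ay":0,"az":0,"fingers":0.3},{"x":-0.6,"y":0.85,"z":0,"ax":0,"ay":0,"az":0,"fingers":0.3}]' | grep pos
python3 d.py 0.545 0.1153 0.2 64.2
```

```text
tcp_pos: [0.3984, 0.3834, 0.1981]
tcp_pos: [0.4567, 0.2805, 0.1988]
tcp_pos: [0.5069, 0.1855, 0.1996]
t 1.7 tcp [0.5069 0.1855 0.1996] yaw 62.7 w 0.0256 F [0.1 1.  0.6] 
 shift [-0.449  0.661  0.002] turn [ 0.008  0.004 -0.034]
```

```bash

python3 -m inch '[{"x":-0.3,"y":0.44,"z":0,"ax":0,"ay":0,"az":-0.034,"fingers":0.3},{"x":-0.45,"y":0.66,"z":0,"ax":0,"ay":0,"az":-0.034,"fingers":0.3},{"x":-0.45,"y":0.66,"z":0,"ax":0,"ay":0,"az":-0.034,"fingers":0.3},{"x":-0.45,"y":0.66,"z":0,"ax":0,"ay":0,"az":-0.034,"fingers":0.3},{"x":-0.45,"y":0.66,"z":0,"ax":0,"ay":0,"az":-0.034,"fingers":0.3}]' | grep pos
python3 d.py 0.545 0.1153 0.2 64.2
python3 -c "
from h import *
c=cam('wrist');save(c,'w1.png');print(c['T'])
print(c['T'][:3,3])
import pickle;pickle.dump(c,open('w1.pkl','wb'))"
```

```text
tcp_pos: [0.5441, 0.1178, 0.2001]
t 2.33 tcp [0.5441 0.1178 0.2001] yaw 64.4 w 0.0255 F [-0.4  0.2  0.6] 
 shift [-0.019  0.019  0.001] turn [0.007 0.004 0.005]
[[ 0.43130755  0.86189935  0.26665203  0.47712072]
 [ 0.90219843 -0.41091131 -0.1311102   0.15038369]
 [-0.00343346  0.29712187 -0.95483339  0.37513498]
 [ 0.          0.          0.          1.        ]]
[0.47712072 0.15038369 0.37513498]
```

View pics/w1.png

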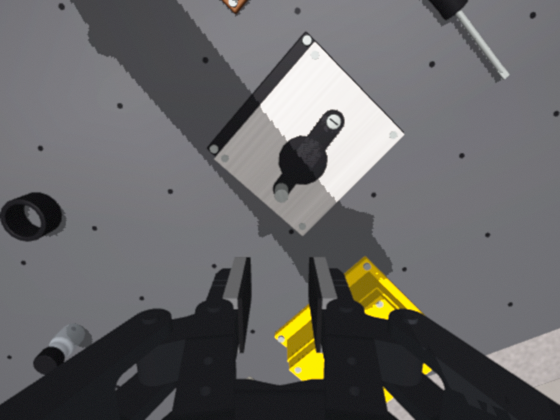

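The wrist view shows the post top at ≈(281,190), the pin at ≈(335,121) and the disc centre at ≈(302,160).

```bash
python3 -c "
from h import *;import pickle
c=pickle.load(open('w1.pkl','rb'))
pin=ray(c,335,121,.0705);post=ray(c,281,189,.0905);print(pin,post,ray(c,302,160,.0665))
e=post-pin;print(np.hypot(*e[:2]),np.degrees(np.arctan2(e[1],e[0]))+68.15)
f=c['frame'].astype(int);m=np.zeros((420,560),np.uint8);m[30:240,205:410]=(f[30:240,205:410].min(-1)>95)*255
m=cv2.morphologyEx(m,cv2.MORPH_OPEN,np.ones((5,5)))
n,l,st,_=cv2.connectedComponentsWithStats(m);k=1+np.argmax(st[1:,4])
w=np.array([ray(c,u,v,.06)[:2] for v,u in np.argwhere(l==k)],np.float32);print(cv2.minAreaRect(w),st[k])
"
```

```text
[0.51205364 0.18428396 0.0705    ] [0.54108756 0.12017036 0.0905    ] [0.53074264 0.14558481 0.0665    ]
0.07038126109418771 2.51345227500434
((0.5267149209976196, 0.15706020593643188), (0.17242184281349182, 0.19148248434066772), 70.6844253540039) [  216    30   194   210 25733]
```

```bash

python3 -m inch '[{"x":0,"y":0,"z":0.5,"ax":0,"ay":0,"az":0,"fingers":0.3},{"x":0.01,"y":0,"z":1,"ax":0,"ay":0,"az":0,"fingers":0.3},{"x":0.01,"y":0,"z":1,"ax":0,"ay":0,"az":0,"fingers":0.3},{"x":0.01,"y":0,"z":1,"ax":0,"ay":0,"az":0,"fingers":0.3}]' | egrep 'pos|force'
python3 d.py 0.5438 0.1169 0.073 64.2
```

```text
tcp_pos: [0.5462, 0.1184, 0.102]
wrist_force: [0.1, 0.2, 0.8]
t 2.88 tcp [0.5462 0.1184 0.102 ] yaw 64.4 w 0.0256 F [0.1 0.2 0.8] 
 shift [-0.024 -0.017  0.29 ] turn [0.01  0.002 0.005]
```

```bash

python3 -m inch '[{"x":-0.024,"y":-0.017,"z":0.05,"ax":0.01,"ay":0,"az":0,"fingers":0.3},{"x":-0.024,"y":-0.017,"z":0.15,"ax":0.01,"ay":0,"az":0,"fingers":0.3},{"x":-0.024,"y":-0.017,"z":0.29,"ax":0.01,"ay":0,"az":0,"fingers":0.3},{"x":-0.024,"y":-0.017,"z":0.29,"ax":0.01,"ay":0,"az":0,"fingers":0.22},{"x":-0.024,"y":-0.017,"z":0.29,"ax":0.01,"ay":0,"az":0,"fingers":0.22}]' | egrep 'pos|force|width'
python3 d.py 0.5438 0.1169 0.073 64.2
python3 - <<'E'
from h import *
s=get_state();M=rot(s['tcp_rot']);pin=np.array([.5115,.1835])
for th in np.arange(.2,1.71,.15):
    a=np.radians(-68.15)+th; p=np.r_[pin+.074*np.array([np.cos(a),np.sin(a)]),.073]
    print(round(th,2),p.round(4),(M.T@(p-s['tcp_pos'])/.1).round(3))
E
```

```text
tcp_pos: [0.5437, 0.1168, 0.0728]
wrist_force: [-1.2, 0.5, -0.4]
gripper_width: 0.0189
t 3.5 tcp [0.5437 0.1168 0.0728] yaw 64.4 w 0.0189 F [-1.2  0.5 -0.4] 
 shift [ 0.001  0.001 -0.002] turn [-0.001  0.002  0.005]
0.2 [0.5521 0.1217 0.073 ] [ 0.08   0.055 -0.003]
0.35 [0.5609 0.1284 0.073 ] [ 0.179  0.105 -0.003]
0.5 [0.5686 0.1364 0.073 ] [ 0.284  0.14  -0.003]
0.65 [0.575  0.1455 0.073 ] [ 0.394  0.158 -0.003]
0.8 [0.58   0.1554 0.073 ] [ 0.504  0.16  -0.003]
0.95 [0.5834 0.166  0.073 ] [ 0.614  0.146 -0.004]
1.1 [0.5852 0.1769 0.073 ] [ 0.721  0.115 -0.004]
1.25 [0.5854 0.188  0.073 ] [ 0.822  0.068 -0.004]
1.4 [0.5839 0.199  0.073 ] [ 0.914  0.007 -0.004]
1.55 [0.5807 0.2096 0.073 ] [ 0.997 -0.067 -0.004]
1.7 [0.5761 0.2197 0.073 ] [ 1.067 -0.152 -0.004]
```

```bash

python3 -m inch '[{"x":0.08,"y":0.055,"z":0,"ax":0,"ay":0,"az":0,"fingers":0.22},{"x":0.18,"y":0.105,"z":0,"ax":0,"ay":0,"az":0,"fingers":0.22},{"x":0.285,"y":0.14,"z":0,"ax":0,"ay":0,"az":0,"fingers":0.22},{"x":0.395,"y":0.158,"z":0,"ax":0,"ay":0,"az":0,"fingers":0.22},{"x":0.505,"y":0.16,"z":0,"ax":0,"ay":0,"az":0,"fingers":0.22},{"x":0.615,"y":0.146,"z":0,"ax":0,"ay":0,"az":0,"fingers":0.22},{"x":0.72,"y":0.115,"z":0,"ax":0,"ay":0,"az":0,"fingers":0.22},{"x":0.82,"y":0.068,"z":0,"ax":0,"ay":0,"az":0,"fingers":0.22},{"x":0.914,"y":0.007,"z":0,"ax":0,"ay":0,"az":0,"fingers":0.22},{"x":0.995,"y":-0.065,"z":0,"ax":0,"ay":0,"az":0,"fingers":0.22},{"x":0.995,"y":-0.065,"z":0,"ax":0,"ay":0,"az":0,"fingers":0.22},{"x":0.995,"y":-0.065,"z":0,"ax":0,"ay":0,"az":0,"fingers":0.22}]'
python3 d.py 0.5807 0.2096 0.18 64.2
python3 -c "
from h import *
c=cam('top');cv2.imwrite('pics/t2.png',cv2.resize(c['frame'][170:275,150:270,::-1],None,fx=4,fy=4))"
```

```text
t: 5.0
tcp_pos: [0.5809, 0.2089, 0.0727]
tcp_rot: [0.001, 0.846, 0.533, -0.001]
wrist_force: [0.1, 0.3, 0.2]
gripper_width: 0.0185
t 5.0 tcp [0.5809 0.2089 0.0727] yaw 64.4 w 0.0185 F [0.1 0.3 0.2] 
 shift [ 0.004 -0.005 -1.073] turn [-0.     0.003  0.004]
```

View pics/t2.png

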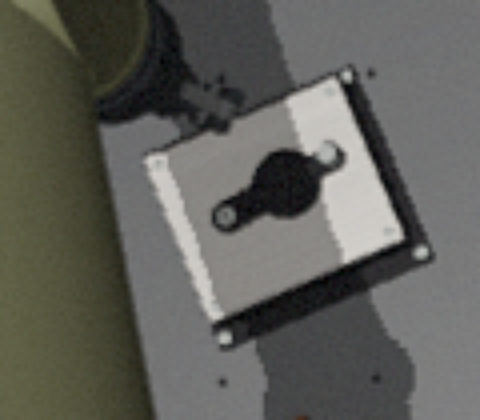

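The cover has not moved: the post is still at ≈(232,208). The fingers missed it, so I'll look from the wrist.

```bash
python3 -c "
from h import *
c=cam('wrist');save(c,'w2.png');P=cloud(c)
for (u,v) in [(240,262),(320,262),(245,300),(315,300),(281,260)]: print(u,v,P[v,u].round(4))
T=c['T'];s=get_state();p=np.linalg.inv(T)@np.r_[s['tcp_pos'],1];q=c['mtx']@p[:3];print('tcp px',q[:2]/q[2])"
```

```text
240 262 [6.078e-01 1.617e-01 3.000e-04]
320 262 [ 0.635   0.2173 -0.0009]
245 300 [0.5677 0.2021 0.1427]
315 300 [0.5783 0.2235 0.1422]
281 260 [ 0.6204  0.1908 -0.0009]
tcp px [279.53045768 245.10333798]
```

View pics/w2.png

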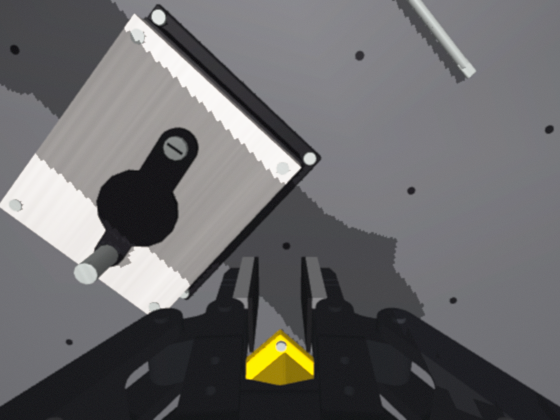

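```bash
python3 -c "
from h import *
c=cam('wrist');P=cloud(c);s=get_state();print(s['tcp_pos'])
for n,u,v,z in [('post',86,272,.0905),('pin',176,149,.0705),('disc',138,207,.0665),('housing',230,120,.06),('plate',150,175,.0665)]: print(n,ray(c,u,v,z).round(4),'depth',P[v,u].round(4))
for u,v in [(245,270),(252,270),(248,262),(310,262),(312,270)]: print(u,v,P[v,u].round(4))
print(c['T'].round(3),c['mtx'])
t=cam('top');Q=cloud(t)
for n,u,v in [('postT',232,208),('pinT',206,224),('topT',215,235),('table',280,200)]:print(n,Q[v,u].round(4))
q=Q[185:215,190:225];m=q[...,2]>.066; print(q[m][:,:].mean(0),q[m].min(0),q[m].max(0))
"
```

```text
[0.58102311 0.20860771 0.07265197]
post [0.5459 0.1189 0.0905] depth [0.5459 0.119  0.0905]
pin [0.5125 0.1837 0.0705] depth [0.5125 0.1836 0.0701]
disc [0.5305 0.1481 0.0665] depth [0.5305 0.1481 0.0664]
housing [0.5116 0.2132 0.06  ] depth [0.5116 0.2132 0.06  ]
plate [0.5183 0.1632 0.0665] depth [0.5183 0.1627 0.0654]
245 270 [0.5659 0.2008 0.1227]
252 270 [0.5669 0.2034 0.1231]
248 262 [0.5662 0.2012 0.1152]
310 262 [0.5772 0.2244 0.1152]
312 270 [0.5772 0.2246 0.1227]
[[ 0.432  0.863  0.262  0.515]
 [ 0.902 -0.413 -0.128  0.241]
 [-0.003  0.291 -0.957  0.248]
 [ 0.     0.     0.     1.   ]] [[351.95329884   0.         279.42743123]
 [  0.         351.95329884 209.46265333]
 [  0.           0.           1.        ]]
postT [0.5458 0.1156 0.0882]
pinT [0.5104 0.1826 0.072 ]
topT [0.4837 0.1629 0.0591]
table [0.5749 0.0014 0.0009]
[0.55781388 0.16543291 0.21049215] [ 0.40285019 -0.03450392  0.0660108 ] [0.5871822  0.20121775 1.13138049]
```

```bash
python3 -c "
from h import *
s=get_state();t=s['tcp_pos'];M=rot(s['tcp_rot'])
for n in ['wrist','scene','top']:
  c=cam(n);P=cloud(c);L=(P-t)@M
  m=(abs(L[...,0])<40e-3)&(abs(L[...,1])<.02)&(L[...,2]<.05)&(L[...,2]>-.15)&(c['depth']>0)
  q=L[m];print(n,len(q), len(q) and (np.sort(q[:,2])[-15:].round(4),q[:,0].min(),q[:,0].max()))
  if n=='scene':
    p=np.linalg.inv(c['T'])@np.r_[t,1];k=c['mtx']@p[:3];u,v=(k[:2]/k[2]).astype(int);print(u,v);cv2.imwrite('pics/s2.png',cv2.resize(cv2.circle(c['frame'][:,:,::-1].copy(),(u,v),2,(0,0,255),-1)[v-90:v+60,u-90:u+90],None,fx=4,fy=4))
"
```

```text
wrist 32686 (array([0.0146, 0.0146, 0.0147, 0.0147, 0.0147, 0.0148, 0.0149, 0.0149,
       0.0149, 0.0149, 0.0149, 0.015 , 0.0151, 0.0152, 0.0153]), np.float64(-0.03999973885510657), np.float64(0.03999976730734224))
scene 1364 (array([0.0482, 0.0488, 0.0489, 0.049 , 0.049 , 0.0491, 0.0493, 0.0493,
       0.0494, 0.0494, 0.0494, 0.0495, 0.0498, 0.0498, 0.0499]), np.float64(-0.03993336722664878), np.float64(0.039999866393461314))
353 250
top 148 (array([0.0163, 0.0164, 0.0165, 0.0166, 0.0169, 0.017 , 0.017 , 0.0171,
       0.0175, 0.0175, 0.0176, 0.0176, 0.0187, 0.0188, 0.0191]), np.float64(-0.03996361349834626), np.float64(-0.009731171602204962))
```

View pics/s2.png

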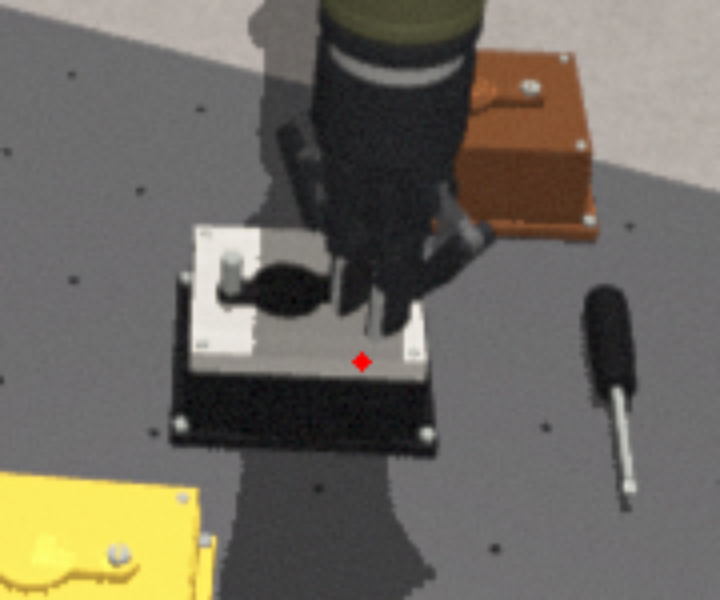

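```bash
python3 -c "
from h import *
s=get_state();t=s['tcp_pos'];M=rot(s['tcp_rot'])
c=cam('scene');P=cloud(c)
for u,v in [(358,240),(360,241),(361,240),(357,242),(350,236),(349,237),(350,238),(355,232)]: print(u,v,P[v,u].round(4),((P[v,u]-t)@M).round(4))
c=cam('wrist');P=cloud(c);L=(P-t)@M
g=(c['depth']>0)&(L[...,2]<0.02)&(abs(L[...,0])<.035)&(abs(L[...,1])<.03)&(np.mgrid[0:420,0:560][0]>240)
vs,us=np.nonzero(g&(L[...,2]>-.06)); o=np.argsort(-L[vs,us,2])[:400:20]
for i in o: print(us[i],vs[i],L[vs[i],us[i]].round(4))
"
```

```text
358 240 [0.5953 0.2204 0.1205] [ 0.0163  0.008  -0.0479]
360 241 [0.5972 0.2253 0.1212] [ 0.0216  0.0076 -0.0486]
361 240 [0.596  0.2268 0.1235] [ 0.0224  0.0059 -0.051 ]
357 242 [0.5966 0.2191 0.1155] [ 0.0158  0.0098 -0.0429]
350 236 [0.5803 0.1983 0.111 ] [-0.01    0.0041 -0.0384]
349 237 [0.5831 0.1972 0.11  ] [-0.0098  0.0071 -0.0374]
350 238 [0.5803 0.1987 0.1055] [-0.0096  0.0039 -0.0328]
355 232 [0.5673 0.2046 0.1142] [-0.01   -0.0104 -0.0416]
221 243 [-0.0341  0.0049  0.0148]
226 244 [-0.031   0.0049  0.0134]
221 248 [-0.0339  0.0073  0.013 ]
221 244 [-0.0338  0.0046  0.0127]
258 265 [-0.0095 -0.0049 -0.0343]
258 268 [-0.0094 -0.0043 -0.036 ]
246 257 [-0.0144 -0.0101 -0.0371]
252 257 [-0.0118 -0.0103 -0.0376]
303 257 [ 0.01   -0.0105 -0.0379]
244 258 [-0.0151 -0.0102 -0.0384]
302 258 [ 0.0095 -0.0104 -0.0388]
258 291 [-0.0094  0.0051 -0.0392]
301 306 [ 0.0094  0.0124 -0.0395]
306 260 [ 0.0111 -0.01   -0.0399]
312 260 [ 0.0136 -0.0101 -0.0401]
321 269 [ 0.0175 -0.0061 -0.0405]
230 270 [-0.0209 -0.0058 -0.0408]
249 260 [-0.0128 -0.0106 -0.0412]
249 263 [-0.0128 -0.0093 -0.0415]
257 275 [-0.0095 -0.0039 -0.0418]
```

Both cameras put the real fingertips about 35 mm short of the reported TCP, so they passed above the post at z≈0.108. This doesn't match the stated tool frame. I'll use the measured offset and watch the force going down.

```bash
python3 -m inch '[{"x":-0.5,"y":0.04,"z":0,"ax":0,"ay":0,"az":0,"fingers":0.3},{"x":-0.98,"y":0.07,"z":0,"ax":0,"ay":0,"az":0,"fingers":0.3},{"x":-0.98,"y":0.07,"z":0,"ax":0,"ay":0,"az":0,"fingers":0.3},{"x":-0.98,"y":0.07,"z":0,"ax":0,"ay":0,"az":0,"fingers":0.3}]'|egrep 'pos|force'
python3 d.py 0.5453 0.1172 0.038 64.2
```

```text
tcp_pos: [0.5452, 0.1185, 0.0731]
wrist_force: [0.6, 1.3, -0.1]
t 5.95 tcp [0.5452 0.1185 0.0731] yaw 64.4 w 0.0254 F [ 0.6  1.3 -0.1] 
 shift [-0.011  0.007  0.351] turn [-0.     0.001  0.004]
```

```bash
python3 -m inch '[{"x":-0.011,"y":0.007,"z":0.06,"ax":0,"ay":0,"az":0,"fingers":0.3},{"x":-0.011,"y":0.007,"z":0.13,"ax":0,"ay":0,"az":0,"fingers":0.3},{"x":-0.011,"y":0.007,"z":0.2,"ax":0,"ay":0,"az":0,"fingers":0.3},{"x":-0.011,"y":0.007,"z":0.2,"ax":0,"ay":0,"az":0,"fingers":0.3}]'
python3 -m inch '[{"x":0,"y":0,"z":0.06,"ax":0,"ay":0,"az":0,"fingers":0.3},{"x":0,"y":0,"z":0.1,"ax":0,"ay":0,"az":0,"fingers":0.3},{"x":0,"y":0,"z":0.15,"ax":0,"ay":0,"az":0,"fingers":0.3},{"x":0,"y":0,"z":0.15,"ax":0,"ay":0,"az":0,"fingers":0.2},{"x":0,"y":0,"z":0.15,"ax":0,"ay":0,"az":0,"fingers":0.2},{"x":0,"y":0,"z":0.15,"ax":0,"ay":0,"az":0,"fingers":0.2}]'
python3 - <<'E'
from h import *
s=get_state();M=rot(s['tcp_rot']);pin=np.array([.5117,.1834])
for th in np.arange(.2,1.71,.15):
    a=np.radians(-68.15)+th; p=np.r_[pin+.0741*np.array([np.cos(a),np.sin(a)]),s['tcp_pos'][2]]
    print(round(th,2),(M.T@(p-s['tcp_pos'])/.1).round(3))
c=cam('wrist');t=s['tcp_pos'];cv2.imwrite('pics/w3.png',c['frame'][150:320,200:360,::-1].repeat(3,0).repeat(3,1))
E
```

```text
t: 6.45
tcp_pos: [0.5446, 0.1173, 0.052]
tcp_rot: [-0.0, 0.846, 0.533, -0.001]
wrist_force: [0.3, 0.4, 0.7]
gripper_width: 0.0253
t: 7.2
tcp_pos: [0.5448, 0.1173, 0.0372]
tcp_rot: [-0.0, 0.846, 0.533, -0.001]
wrist_force: [0.5, -0.0, 0.1]
gripper_width: 0.017
0.2 [ 0.071  0.051 -0.   ]
0.35 [ 0.17   0.101 -0.   ]
0.5 [ 0.275  0.136 -0.001]
0.65 [ 0.385  0.154 -0.001]
0.8 [ 0.496  0.156 -0.001]
0.95 [ 0.606  0.142 -0.001]
1.1 [ 0.713  0.111 -0.001]
1.25 [ 0.813  0.064 -0.001]
1.4 [ 0.906  0.003 -0.001]
1.55 [ 0.989 -0.071 -0.001]
1.7 [ 1.059 -0.157 -0.002]
```

View pics/w3.png

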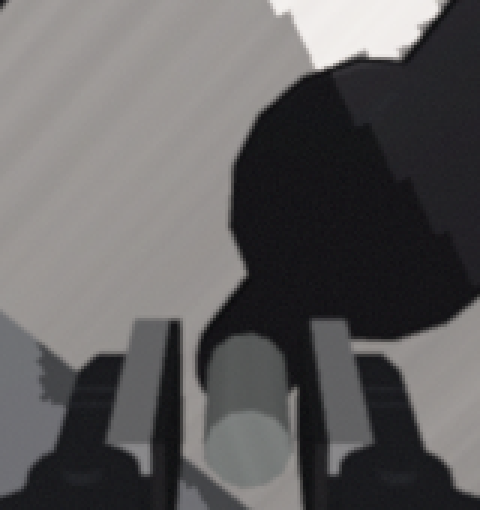

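The post is now between the pads, centred at about (281,297) in the full frame. I'll swing the cover along the arc.

```bash

python3 -m inch '[{"x":0.07,"y":0.05,"z":0,"ax":0,"ay":0,"az":0,"fingers":0.2},{"x":0.17,"y":0.1,"z":0,"ax":0,"ay":0,"az":0,"fingers":0.2},{"x":0.275,"y":0.136,"z":0,"ax":0,"ay":0,"az":0,"fingers":0.2},{"x":0.385,"y":0.154,"z":0,"ax":0,"ay":0,"az":0,"fingers":0.2},{"x":0.495,"y":0.156,"z":0,"ax":0,"ay":0,"az":0,"fingers":0.2},{"x":0.605,"y":0.142,"z":0,"ax":0,"ay":0,"az":0,"fingers":0.2},{"x":0.713,"y":0.11,"z":0,"ax":0,"ay":0,"az":0,"fingers":0.2},{"x":0.813,"y":0.064,"z":0,"ax":0,"ay":0,"az":0,"fingers":0.2},{"x":0.906,"y":0.003,"z":0,"ax":0,"ay":0,"az":0,"fingers":0.2},{"x":0.99,"y":-0.07,"z":0,"ax":0,"ay":0,"az":0,"fingers":0.2},{"x":0.99,"y":-0.07,"z":0,"ax":0,"ay":0,"az":0,"fingers":0.2},{"x":0.99,"y":-0.07,"z":0,"ax":0,"ay":0,"az":0,"fingers":0.2}]'
python3 -m inch '[{"x":0,"y":0,"z":0,"ax":0,"ay":0,"az":0,"fingers":0.32},{"x":0,"y":0,"z":-0.4,"ax":0,"ay":0,"az":0,"fingers":0.32},{"x":0,"y":0,"z":-0.9,"ax":0,"ay":0,"az":0,"fingers":0.4},{"x":-0.45,"y":0,"z":-1,"ax":0,"ay":0,"az":0,"fingers":0.5},{"x":-0.9,"y":0.0,"z":-1,"ax":0,"ay":0,"az":0,"fingers":0.5},{"x":-0.9,"y":0.0,"z":-1,"ax":0,"ay":0,"az":0,"fingers":0.5}]'
python3 -c "
from h import *
c=cam('wrist');save(c,'w4.png');import pickle;pickle.dump(c,open('w4.pkl','wb'))"
python3 d.py 0.4845 -0.314 0.2 120
```

```text
t: 8.75
tcp_pos: [0.581, 0.2097, 0.0371]
tcp_rot: [-0.0, 0.846, 0.533, -0.001]
wrist_force: [-0.2, -0.1, -0.3]
gripper_width: 0.0172
t: 9.5
tcp_pos: [0.5418, 0.1241, 0.1378]
tcp_rot: [0.0, 0.848, 0.53, -0.001]
wrist_force: [-0.2, -0.0, -0.1]
gripper_width: 0.0426
t 9.55 tcp [0.5423 0.1268 0.1377] yaw 64.2 w 0.0429 F [0.4 0.9 0.8] 
 shift [-4.221  1.396 -0.622] turn [-0.002 -0.    -1.24 ]
```

View pics/w4.png

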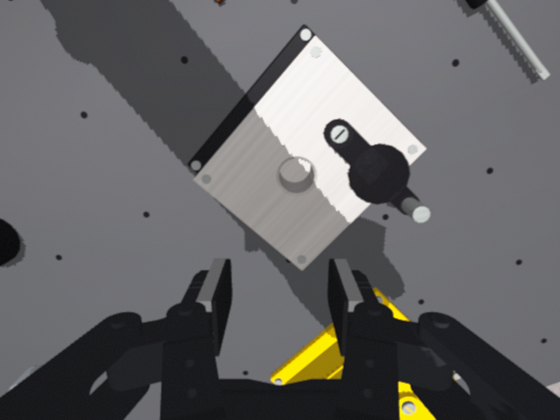

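The cover is open, with the post at ≈(421,214). The port is visible at ≈(296,174). Next I measure the port and barrel.

```bash
python3 - <<'E'
from h import *;import pickle
c=pickle.load(open('w4.pkl','rb'))
P=cloud(c);m=np.zeros((420,560),np.uint8);roi=np.s_[145:205,265:330]
for th in (.0585,.057):
    m[:]=0;m[roi]=(P[roi][...,2]<th)*255
    cs=max(cv2.findContours(m,0,1)[0],key=cv2.contourArea)[:,0]
    w=np.array([ray(c,u,v,.06)[:2] for u,v in cs],np.float32);print(cv2.minEnclosingCircle(w),cv2.fitEllipse(w))
pin=ray(c,339,134,.0705);post=ray(c,421,214,.0905);e=post-pin
print(pin,post,np.hypot(*e[:2]),np.degrees(np.arctan2(e[1],e[0]))+68.15)
t=cam('top');a=t['frame'].astype(int);b=np.zeros((420,560),np.uint8);r=np.s_[175:265,175:265]
E
```

```text
((0.5274289846420288, 0.14398106932640076), 0.014970715157687664) ((0.5271819829940796, 0.1441061645746231), (0.027182186022400856, 0.027428407222032547), 51.478004455566406)
((0.5272781252861023, 0.14431215822696686), 0.0133533775806427) ((0.5270149111747742, 0.14425915479660034), (0.025127746164798737, 0.02536684088408947), 175.0408935546875)
[0.51171562 0.18322926 0.0705    ] [0.58054116 0.20950507 0.0905    ] 0.07367071141733211 89.04556036641195
```

```bash
python3 -m inch '[{"x":-0.4,"y":0.15,"z":-0.3,"ax":0,"ay":0,"az":-0.1,"fingers":0.6},{"x":-0.9,"y":0.3,"z":-0.6,"ax":0,"ay":0,"az":-0.3,"fingers":0.6},{"x":-1,"y":0.35,"z":-0.62,"ax":0,"ay":0,"az":-0.5,"fingers":0.6}]'|grep pos
python3 d.py 0.4845 -0.314 0.2 120
```

```text
tcp_pos: [0.5327, 0.0201, 0.2024]
t 9.97 tcp [0.5327 0.0201 0.2024] yaw 86.9 w 0.0514 F [0.5 0.8 0.4] 
 shift [-3.362 -0.302  0.022] turn [ 0.005  0.001 -0.735]
```

```bash
python3 -m inch '[{"x":-0.4,"y":-0.03,"z":0,"ax":0,"ay":0,"az":-0.2,"fingers":0.6},{"x":-0.9,"y":-0.07,"z":0,"ax":0,"ay":0,"az":-0.4,"fingers":0.6},{"x":-1,"y":-0.08,"z":0,"ax":0,"ay":0,"az":-0.6,"fingers":0.6},{"x":-1,"y":-0.08,"z":0,"ax":0,"ay":0,"az":-0.74,"fingers":0.6}]'|grep pos
python3 d.py 0.4845 -0.314 0.2 120; python3 -c "
from station import *;print(get_state()['q'])"
```

```text
tcp_pos: [0.5199, -0.0798, 0.2024]
t 10.47 tcp [ 0.5199 -0.0798  0.2024] yaw 120.4 w 0.0511 F [-0.8  0.4 -1.2] 
 shift [-1.842 -1.49   0.022] turn [0.005 0.002 0.008]
[-0.32020483  0.04465698  0.43810108  1.76918003 -0.02013515  1.32797463
  2.22317821]
```

Joint 7 is nearing its limit at this yaw, so I'll use the same grasp turned by half (yaw −60°).

```bash
python3 -m inch '[{"x":0,"y":0,"z":0,"ax":0,"ay":0,"az":0.2,"fingers":0.6},{"x":0,"y":0,"z":0,"ax":0,"ay":0,"az":0.45,"fingers":0.6},{"x":0,"y":0,"z":0,"ax":0,"ay":0,"az":0.7,"fingers":0.6},{"x":0,"y":0,"z":0,"ax":0,"ay":0,"az":1,"fingers":0.6},{"x":0,"y":0,"z":0,"ax":0,"ay":0,"az":1,"fingers":0.6}]'|grep pos
python3 -m inch '[{"x":0,"y":0,"z":0,"ax":0,"ay":0,"az":0.2,"fingers":0.6},{"x":0,"y":0,"z":0,"ax":0,"ay":0,"az":0.45,"fingers":0.6},{"x":0,"y":0,"z":0,"ax":0,"ay":0,"az":0.7,"fingers":0.6},{"x":0,"y":0,"z":0,"ax":0,"ay":0,"az":1,"fingers":0.6},{"x":0,"y":0,"z":0,"ax":0,"ay":0,"az":1,"fingers":0.6}]'|grep pos
python3 -m inch '[{"x":0,"y":0,"z":0,"ax":0,"ay":0,"az":0.2,"fingers":0.6},{"x":0,"y":0,"z":0,"ax":0,"ay":0,"az":0.45,"fingers":0.6},{"x":0,"y":0,"z":0,"ax":0,"ay":0,"az":0.7,"fingers":0.6},{"x":0,"y":0,"z":0,"ax":0,"ay":0,"az":1,"fingers":0.6},{"x":0,"y":0,"z":0,"ax":0,"ay":0,"az":1,"fingers":0.6}]'|grep pos
python3 -m inch '[{"x":0,"y":0,"z":0,"ax":0,"ay":0,"az":0.2,"fingers":0.6},{"x":0,"y":0,"z":0,"ax":0,"ay":0,"az":0.45,"fingers":0.6},{"x":0,"y":0,"z":0,"ax":0,"ay":0,"az":0.7,"fingers":0.6},{"x":0,"y":0,"z":0,"ax":0,"ay":0,"az":1,"fingers":0.6},{"x":0,"y":0,"z":0,"ax":0,"ay":0,"az":1,"fingers":0.6}]'|grep pos
python3 d.py 0.4845 -0.314 0.2 -60; python3 -c "
from station import *;print(get_state()['q'])"
```

```text
tcp_pos: [0.5207, -0.0785, 0.2022]
tcp_pos: [0.5216, -0.0771, 0.2021]
tcp_pos: [0.5224, -0.0757, 0.202]
tcp_pos: [0.5232, -0.0744, 0.2018]
t 12.97 tcp [ 0.5232 -0.0744  0.2018] yaw -59.9 w 0.0511 F [ 0.6 -0.1  0.1] 
 shift [1.879 1.537 0.018] turn [-0.004 -0.003  0.003]
[-0.40028355  0.05049206  0.51177424  1.76652326 -0.02559551  1.32712515
 -0.92801783]
```

```bash
python3 -m inch '[{"x":0.4,"y":0.33,"z":0,"ax":0,"ay":0,"az":0,"fingers":0.6},{"x":0.9,"y":0.74,"z":0,"ax":0,"ay":0,"az":0,"fingers":0.6},{"x":1,"y":0.82,"z":0,"ax":0,"ay":0,"az":0,"fingers":0.6},{"x":1,"y":0.82,"z":0,"ax":0,"ay":0,"az":0,"fingers":0.6}]'|grep pos
python3 -m inch '[{"x":0.4,"y":0.33,"z":0,"ax":0,"ay":0,"az":0,"fingers":0.6},{"x":0.85,"y":0.7,"z":0,"ax":0,"ay":0,"az":0,"fingers":0.6},{"x":0.9,"y":0.74,"z":0,"ax":0,"ay":0,"az":0,"fingers":0.6},{"x":0.9,"y":0.74,"z":0,"ax":0,"ay":0,"az":0,"fingers":0.6},{"x":0.9,"y":0.74,"z":0,"ax":0,"ay":0,"az":0,"fingers":0.6}]'|grep pos
python3 d.py 0.4845 -0.314 0.2 -60
python3 - <<'E'
from h import *
c=cam('wrist');save(c,'w5.png');P=cloud(c);f=c['frame'].astype(int)
z=P[...,2]; m=((z>.064)&(z<.074)&(np.hypot(P[...,0]-.4845,P[...,1]+.314)<.03)&(c['depth']>0)).astype(np.uint8)
n,l,st,ce=cv2.connectedComponentsWithStats(m);k=1+np.argmax(st[1:,4])
q=P[l==k];print('px',ce[k],st[k],'mean',q.mean(0).round(4),'enc',cv2.minEnclosingCircle(q[:,:2].astype(np.float32)), np.percentile(q[:,2],[5,50,95]))
m=((z>.034)&(z<.0375)&(np.hypot(P[...,0]-.4845,P[...,1]+.314)<.03));q=P[m];print('collar',len(q),cv2.minEnclosingCircle(q[:,:2].astype(np.float32)))
print('col',f[l==k].mean(0))
E
```

```text
tcp_pos: [0.5029, -0.2022, 0.2017]
tcp_pos: [0.4855, -0.3141, 0.2013]
t 14.1 tcp [ 0.4855 -0.3141  0.2013] yaw -59.7 w 0.0513 F [-0.4  0.2 -0.6] 
 shift [-0.006  0.008  0.013] turn [-0.005 -0.001  0.007]
px [281.09795918 190.76326531] [269 178  25  26 490] mean [ 0.4859 -0.3168  0.0695] enc ((0.48552945256233215, -0.3170304000377655), 0.011287536472082138) [0.06732001 0.06963398 0.0708574 ]
collar 332 ((0.4855683445930481, -0.3170537054538727), 0.017112504690885544)
col [245.84897959 244.71836735 244.24897959]
```

View pics/w5.png

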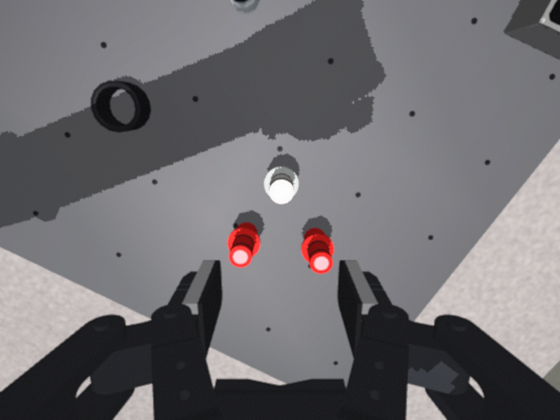

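The barrel top is at ≈(281,190), and the red ones at (240,250) and (319,255) are outside the jaws' line. Measured radii of 11.3 and 17.1 mm match the grip and collar.

```bash
python3 d.py 0.4856 -0.3170 0.1 -60
python3 -m inch '[{"x":0.025,"y":0.014,"z":0.4,"ax":0,"ay":0,"az":0,"fingers":0.5},{"x":0.025,"y":0.014,"z":0.9,"ax":0,"ay":0,"az":0,"fingers":0.5},{"x":0.025,"y":0.014,"z":1,"ax":0,"ay":0,"az":0,"fingers":0.5},{"x":0.025,"y":0.014,"z":1,"ax":0,"ay":0,"az":0,"fingers":0.5},{"x":0.025,"y":0.014,"z":1,"ax":0,"ay":0,"az":0,"fingers":0.5}]'|egrep 'pos|force'
python3 d.py 0.4856 -0.3170 0.008 -60
```

```text
t 14.15 tcp [ 0.4853 -0.3144  0.2015] yaw -59.7 w 0.0516 F [ 0.3 -0.  -0.1] 
 shift [0.022 0.014 1.015] turn [-0.005 -0.002  0.006]
tcp_pos: [0.4872, -0.3178, 0.1036]
wrist_force: [-0.1, 1.2, 0.7]
t 14.78 tcp [ 0.4872 -0.3178  0.1036] yaw -59.7 w 0.043 F [-0.1  1.2  0.7] 
 shift [-0.019  0.015  0.956] turn [-0.008 -0.005  0.007]
```

```bash

python3 -m inch '[{"x":-0.02,"y":0.014,"z":0.2,"ax":-0.008,"ay":-0.005,"az":0,"fingers":0.5},{"x":-0.02,"y":0.014,"z":0.4,"ax":-0.008,"ay":-0.005,"az":0,"fingers":0.5},{"x":-0.02,"y":0.014,"z":0.55,"ax":-0.008,"ay":-0.005,"az":0,"fingers":0.5},{"x":-0.02,"y":0.014,"z":0.7,"ax":-0.008,"ay":-0.005,"az":0,"fingers":0.5},{"x":-0.02,"y":0.014,"z":0.7,"ax":-0.008,"ay":-0.005,"az":0,"fingers":0.5}]'|egrep 'pos|force'
python3 d.py 0.4856 -0.3170 0.008 -60
python3 - <<'E'
from h import *
s=get_state();t=s['tcp_pos'];M=rot(s['tcp_rot'])
c=cam('wrist');P=cloud(c);L=(P-t)@M
g=(c['depth']>0)&(abs(L[...,0])<.035)&(abs(L[...,1])<.02)&(abs(L[...,0])>.0185)&(P[...,2]>.045)
q=L[g];print('tip z',np.percentile(P[...,2][g],[0,1,3,10]), 'rel',q[:,2].max(),'x',q[:,0].min(),q[:,0].max())
z=P[...,2];m=(z>.066)&(z<.074)&(np.hypot(P[...,0]-.4855,P[...,1]+.317)<.013);print('barrel',cv2.minEnclosingCircle(P[m][:,:2].astype(np.float32)),m.sum())
E
```

```text
tcp_pos: [0.4844, -0.3163, 0.0319]
wrist_force: [-0.9, 0.8, 0.6]
t 15.4 tcp [ 0.4844 -0.3163  0.0319] yaw -59.7 w 0.0424 F [-0.9  0.8  0.6] 
 shift [ 0.013 -0.008  0.239] turn [0.003 0.003 0.007]
tip z [0.06604325 0.07135585 0.07472078 0.08359505] rel -0.03422926068151686 x -0.03499151810082281 0.03499782580441789
barrel ((0.48543980717658997, -0.3166458010673523), 0.011667881160974503) 1936
```

```bash

python3 -m inch '[{"x":0.012,"y":-0.006,"z":0.1,"ax":0.003,"ay":0.003,"az":0,"fingers":0.5},{"x":0.012,"y":-0.006,"z":0.18,"ax":0.003,"ay":0.003,"az":0,"fingers":0.5},{"x":0.012,"y":-0.006,"z":0.23,"ax":0.003,"ay":0.003,"az":0,"fingers":0.5},{"x":0.012,"y":-0.006,"z":0.23,"ax":0.003,"ay":0.003,"az":0,"fingers":0.5}]'|egrep 'pos|force'
python3 -m inch '[{"x":0,"y":0,"z":0,"ax":0,"ay":0,"az":0,"fingers":0.4},{"x":0,"y":0,"z":0,"ax":0,"ay":0,"az":0,"fingers":0.3},{"x":0,"y":0,"z":0,"ax":0,"ay":0,"az":0,"fingers":0.2},{"x":0,"y":0,"z":0,"ax":0,"ay":0,"az":0,"fingers":0},{"x":0,"y":0,"z":0,"ax":0,"ay":0,"az":0,"fingers":0},{"x":0,"y":0,"z":0,"ax":0,"ay":0,"az":0,"fingers":0}]'|egrep 'pos|force|width'

```

```text
tcp_pos: [0.4858, -0.3173, 0.0094]
wrist_force: [0.1, 0.2, 0.3]
tcp_pos: [0.486, -0.3174, 0.0098]
wrist_force: [-0.7, 2.1, 5.8]
gripper_width: 0.0202
```

```bash

python3 -m inch '[{"x":0,"y":0,"z":-0.15,"ax":0,"ay":0,"az":0,"fingers":0},{"x":0,"y":0,"z":-0.5,"ax":0,"ay":0,"az":0,"fingers":0},{"x":0,"y":0,"z":-0.95,"ax":0,"ay":0,"az":0,"fingers":0},{"x":0,"y":0,"z":-1,"ax":0,"ay":0,"az":0,"fingers":0},{"x":0,"y":0,"z":-1,"ax":0,"ay":0,"az":0,"fingers":0}]'|egrep 'pos|force|width'
python3 d.py 0.5272 0.1443 0.13 -60
python3 - <<'E'
from h import *
s=get_state();t=s['tcp_pos'];M=rot(s['tcp_rot'])
c=cam('scene');P=cloud(c);L=(P-t)@M;f=c['frame']
p=np.linalg.inv(c['T'])@np.r_[t,1];k=c['mtx']@p[:3];u,v=(k[:2]/k[2]).astype(int);print(u,v)
m=(np.hypot(L[...,0],L[...,1])<.03)&(c['depth']>0)&(L[...,2]>-.08)&(L[...,2]<.05)
print('foot rel tcp',np.sort(L[m][:,2])[-10:].round(4))
cv2.imwrite('pics/s3.png',cv2.resize(f[v-60:v+60,u-70:u+70,::-1],None,fx=4,fy=4))
E
```

```text
tcp_pos: [0.4858, -0.3172, 0.1099]
wrist_force: [-0.3, 0.8, -1.8]
gripper_width: 0.0205
t 17.32 tcp [ 0.4858 -0.3172  0.1099] yaw -59.7 w 0.0205 F [-0.3  0.8 -1.8] 
 shift [-3.775 -2.686 -0.202] turn [-0.002 -0.002  0.007]
176 158
foot rel tcp [0.0041 0.0052 0.0052 0.0059 0.0064 0.0073 0.0074 0.0077 0.0078 0.0086]
```

View pics/s3.png

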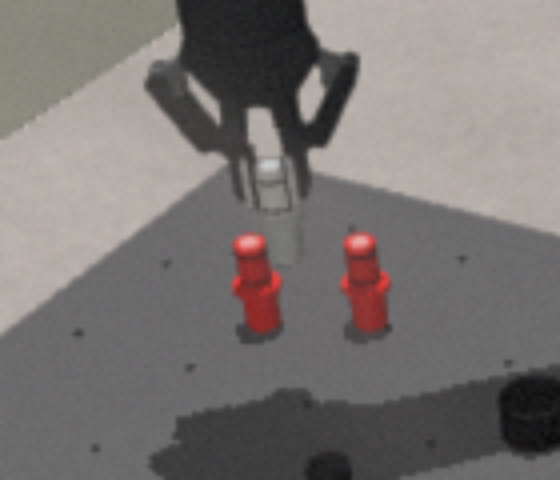

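The barrel is held upright, with its foot about 9 mm below the TCP. I'll carry it to the port.

```bash

python3 -m inch '[{"x":-0.25,"y":-0.18,"z":-0.2,"ax":0,"ay":0,"az":0,"fingers":0},{"x":-0.6,"y":-0.43,"z":-0.3,"ax":0,"ay":0,"az":0,"fingers":0},{"x":-0.95,"y":-0.675,"z":-0.3,"ax":0,"ay":0,"az":0,"fingers":0},{"x":-0.95,"y":-0.675,"z":-0.3,"ax":0,"ay":0,"az":0,"fingers":0}]'|egrep 'pos|width'
python3 -m inch '[{"x":-0.25,"y":-0.18,"z":0,"ax":0,"ay":0,"az":0,"fingers":0},{"x":-0.6,"y":-0.43,"z":0,"ax":0,"ay":0,"az":0,"fingers":0},{"x":-0.95,"y":-0.675,"z":0,"ax":0,"ay":0,"az":0,"fingers":0},{"x":-0.95,"y":-0.675,"z":0,"ax":0,"ay":0,"az":0,"fingers":0}]'|egrep 'pos|width'
python3 -m inch '[{"x":-0.25,"y":-0.18,"z":0,"ax":0,"ay":0,"az":0,"fingers":0},{"x":-0.6,"y":-0.43,"z":0,"ax":0,"ay":0,"az":0,"fingers":0},{"x":-0.95,"y":-0.675,"z":0,"ax":0,"ay":0,"az":0,"fingers":0},{"x":-0.95,"y":-0.675,"z":0,"ax":0,"ay":0,"az":0,"fingers":0}]'|egrep 'pos|width'
python3 d.py 0.5272 0.1443 0.13 -60
```

```text
tcp_pos: [0.4955, -0.1957, 0.1372]
gripper_width: 0.0206
tcp_pos: [0.5045, -0.0761, 0.136]
gripper_width: 0.0201
tcp_pos: [0.5129, 0.0426, 0.1351]
gripper_width: 0.0203
t 18.88 tcp [0.5129 0.0426 0.1351] yaw -58.7 w 0.0203 F [-0.1 -1.3 -1.3] 
 shift [-0.795 -0.651  0.054] turn [0.006 0.009 0.029]
```

```bash

python3 -m inch '[{"x":-0.25,"y":-0.2,"z":0,"ax":0.006,"ay":0.009,"az":0,"fingers":0},{"x":-0.6,"y":-0.5,"z":0,"ax":0.006,"ay":0.009,"az":0,"fingers":0},{"x":-0.795,"y":-0.65,"z":0.05,"ax":0.006,"ay":0.009,"az":0,"fingers":0},{"x":-0.795,"y":-0.65,"z":0.05,"ax":0.006,"ay":0.009,"az":0,"fingers":0},{"x":-0.795,"y":-0.65,"z":0.05,"ax":0.006,"ay":0.009,"az":0,"fingers":0},{"x":-0.795,"y":-0.65,"z":0.05,"ax":0.006,"ay":0.009,"az":0,"fingers":0}]'|egrep 'pos|width'
python3 d.py 0.5272 0.1443 0.085 -60
python3 - <<'E'
from h import *
s=get_state();t=s['tcp_pos'];M=rot(s['tcp_rot'])
c=cam('wrist');save(c,'w6.png');P=cloud(c);L=(P-t)@M
# barrel surface: top disc in hand & collar top
for a,b,r in [(-.0635,-.056,.0135),(-.03,-.02,.019)]:
    m=(c['depth']>0)&(L[...,2]>a)&(L[...,2]<b)&(np.hypot(L[...,0],L[...,1])<r)
    if m.sum()>5: print(m.sum(),cv2.minEnclosingCircle(L[m][:,:2].astype(np.float32)),L[m][:,2].mean())
t2=cam('top');Q=cloud(t2)
E
```

```text
tcp_pos: [0.5273, 0.1421, 0.1304]
gripper_width: 0.0203
t 19.62 tcp [0.5273 0.1421 0.1304] yaw -58.9 w 0.0203 F [ 0.2  0.7 -2.5] 
 shift [-0.02  -0.011  0.453] turn [ 0.    -0.001  0.025]
2609 ((0.00011322498903609812, -9.220557694789022e-05), 0.013445340096950531) -0.05976132761951601
1155 ((0.000277472659945488, -0.005812988616526127), 0.015862038359045982) -0.026365132057525338
```

View pics/w6.png

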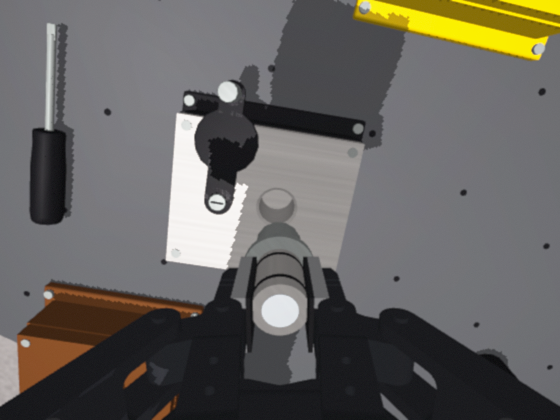

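The barrel top is at (280,310), its collar at ≈(278,245), and the port at (277,205).

```bash
python3 - <<'E'
from h import *
s=get_state();t=s['tcp_pos'];M=rot(s['tcp_rot'])
c=cam('wrist');P=cloud(c);L=(P-t)@M
f=c['frame'].astype(int);m=np.zeros((420,560),np.uint8);m[285:335,250:312]=(f[285:335,250:312].min(-1)>195)*255
cs=max(cv2.findContours(m,0,1)[0],key=cv2.contourArea);e=cv2.fitEllipse(cs);print(e)
u,v=e[0];zt=P[int(v),int(u),2];p=ray(c,u,v,zt);print('top',p,((p-t)@M).round(4))
# collar top band: fit circle to shank/collar side points (cylinder sides), per height band
from scipy.optimize import least_squares
for a,b,r in [(-.0275,-.0235,.017),(-.022,0.008,.0125),(-.06,-.03,.011)]:
    g=(c['depth']>0)&(L[...,2]>a)&(L[...,2]<b)&(np.hypot(L[...,0],L[...,1])<r+.004)&(np.hypot(L[...,0],L[...,1])>r-.004)
    q=L[g]
    if len(q)>20:
        o=least_squares(lambda x:np.hypot(q[:,0]-x[0],q[:,1]-x[1])-r,[0,0],loss='soft_l1',f_scale=.0005);print(len(q),o.x.round(4),q[:,2].min(),q[:,2].max(),np.std(o.fun))
m[:]=0;r=np.s_[185:226,255:300];m[r]=(P[r][...,2]<.0585)&(P[r][...,2]>0.01)
cs=max(cv2.findContours(m,0,1)[0],key=cv2.contourArea)[:,0]
w=np.array([ray(c,u,v,.06)[:2] for u,v in cs],np.float32);print('port',cv2.minEnclosingCircle(w),cv2.fitEllipse(w))
E
```

```text
((279.75396728515625, 310.47918701171875), (31.439470291137695, 36.34088134765625), 88.8509750366211)
top [0.5273624  0.14198304 0.1903947 ] [ 0.0009  0.0004 -0.0599]
637 [0.0002 0.0018] -0.027498523673555396 -0.023505542303499577 0.0011883636364807206
381 [0.0001 0.0006] -0.021980695306908066 0.007807227167855371 0.0007419754160578892
2623 [0.0005 0.0003] -0.05999781944136815 -0.030054091090826126 0.0014285160734690747
port ((0.528125524520874, 0.14432358741760254), 0.015103846788406372) ((0.5283889174461365, 0.14441585540771484), (0.02617129124701023, 0.02777724526822567), 32.96962356567383)
```

```bash
python3 -m inch '[{"x":-0.02,"y":-0.011,"z":0.2,"ax":0,"ay":0,"az":0,"fingers":0},{"x":-0.02,"y":-0.011,"z":0.4,"ax":0,"ay":0,"az":0,"fingers":0},{"x":-0.02,"y":-0.011,"z":0.52,"ax":0,"ay":0,"az":0,"fingers":0},{"x":-0.02,"y":-0.011,"z":0.52,"ax":0,"ay":0,"az":0,"fingers":0},{"x":-0.02,"y":-0.011,"z":0.52,"ax":0,"ay":0,"az":0,"fingers":0},{"x":-0.02,"y":-0.011,"z":0.52,"ax":0,"ay":0,"az":0,"fingers":0}]'|egrep 'pos|force'
python3 d.py 0.5274 0.1443 0.06 -58.9
```

```text
tcp_pos: [0.5278, 0.1458, 0.0794]
wrist_force: [0.3, 0.0, -1.4]
t 20.52 tcp [0.5278 0.1458 0.0794] yaw -58.8 w 0.0202 F [ 0.3  0.  -1.4] 
 shift [0.01  0.012 0.194] turn [-0.003 -0.     0.003]
```

```bash
python3 -m inch '[{"x":0.011,"y":0.012,"z":0,"ax":-0.003,"ay":0,"az":0,"fingers":0},{"x":0.011,"y":0.012,"z":0.03,"ax":-0.003,"ay":0,"az":0,"fingers":0},{"x":0.011,"y":0.012,"z":0.06,"ax":-0.003,"ay":0,"az":0,"fingers":0},{"x":0.011,"y":0.012,"z":0.09,"ax":-0.003,"ay":0,"az":0,"fingers":0},{"x":0.011,"y":0.012,"z":0.12,"ax":-0.003,"ay":0,"az":0,"fingers":0},{"x":0.011,"y":0.012,"z":0.15,"ax":-0.003,"ay":0,"az":0,"fingers":0},{"x":0.011,"y":0.012,"z":0.15,"ax":-0.003,"ay":0,"az":0,"fingers":0}]'|egrep 'pos|force'
python3 d.py 0.5274 0.1443 0.038 -58.9
```

```text
tcp_pos: [0.5273, 0.1442, 0.0641]
wrist_force: [0.5, 0.2, -0.4]
t 21.4 tcp [0.5273 0.1442 0.0641] yaw -58.8 w 0.0202 F [ 0.5  0.2 -0.4] 
 shift [-0.001 -0.002  0.261] turn [ 0.001 -0.     0.003]
```

Entering with no resistance. I'll keep going down.

```bash
python3 -m inch '[{"x":0,"y":0,"z":0.03,"ax":0,"ay":0,"az":0,"fingers":0},{"x":0,"y":0,"z":0.06,"ax":0,"ay":0,"az":0,"fingers":0},{"x":0,"y":0,"z":0.09,"ax":0,"ay":0,"az":0,"fingers":0},{"x":0,"y":0,"z":0.12,"ax":0,"ay":0,"az":0,"fingers":0},{"x":0,"y":0,"z":0.14,"ax":0,"ay":0,"az":0,"fingers":0},{"x":0,"y":0,"z":0.14,"ax":0,"ay":0,"az":0,"fingers":0}]'|egrep 'pos|force'
python3 d.py 0.5274 0.1443 0.038 -58.9
```

```text
tcp_pos: [0.5272, 0.1441, 0.05]
wrist_force: [0.5, 0.1, -1.7]
t 22.15 tcp [0.5272 0.1441 0.05  ] yaw -58.8 w 0.0202 F [ 0.5  0.1 -1.7] 
 shift [-0.001 -0.002  0.12 ] turn [ 0.001 -0.001  0.003]
```

```bash
python3 -m inch '[{"x":0,"y":0,"z":0.03,"ax":0,"ay":0,"az":0,"fingers":0},{"x":0,"y":0,"z":0.06,"ax":0,"ay":0,"az":0,"fingers":0},{"x":0,"y":0,"z":0.08,"ax":0,"ay":0,"az":0,"fingers":0},{"x":0,"y":0,"z":0.1,"ax":0,"ay":0,"az":0,"fingers":0},{"x":0,"y":0,"z":0.11,"ax":0,"ay":0,"az":0,"fingers":0},{"x":0,"y":0,"z":0.12,"ax":0,"ay":0,"az":0,"fingers":0},{"x":0,"y":0,"z":0.12,"ax":0,"ay":0,"az":0,"fingers":0}]'|egrep 'pos|force'
python3 d.py 0.5274 0.1443 0.038 -58.9
python3 - <<'E'
from h import *
c=cam('wrist');P=cloud(c);s=get_state();t=s['tcp_pos'];r=np.hypot(P[...,0]-t[0],P[...,1]-t[1])
m=(r<.0165)&(r>.0125)&(c['depth']>0)&(P[...,2]<.075)&(P[...,2]>.05);print('collar top z',np.percentile(P[m][:,2],[10,50,90]),m.sum())
E
```

```text
tcp_pos: [0.5273, 0.1441, 0.038]
wrist_force: [-0.0, 0.5, -0.7]
t 23.02 tcp [0.5273 0.1441 0.038 ] yaw -58.8 w 0.0204 F [-0.   0.5 -0.7] 
 shift [-0.001 -0.002 -0.   ] turn [ 0.001 -0.001  0.003]
collar top z [0.06226707 0.06460707 0.06548265] 683
```

```bash
python3 -m inch '[{"x":0,"y":0,"z":0.005,"ax":0,"ay":0,"az":0,"fingers":0},{"x":0,"y":0,"z":0.01,"ax":0,"ay":0,"az":0,"fingers":0},{"x":0,"y":0,"z":0.01,"ax":0,"ay":0,"az":0,"fingers":0},{"x":0,"y":0,"z":0.01,"ax":0,"ay":0,"az":0,"fingers":0}]'|egrep 'pos|force'
python3 -m inch '[{"x":0,"y":0,"z":0.005,"ax":0,"ay":0,"az":0,"fingers":0},{"x":0,"y":0,"z":0.01,"ax":0,"ay":0,"az":0,"fingers":0},{"x":0,"y":0,"z":0.01,"ax":0,"ay":0,"az":0,"fingers":0},{"x":0,"y":0,"z":0.01,"ax":0,"ay":0,"az":0,"fingers":0}]'|egrep 'pos|force'
```

```text
tcp_pos: [0.5273, 0.1442, 0.0378]
wrist_force: [-2.4, -0.3, 6.9]
tcp_pos: [0.5274, 0.1443, 0.0378]
wrist_force: [-4.1, -1.1, 8.0]
```

It is seated: the collar pushes back with 7–8 N and z has stopped changing. I'll release and retreat.

```bash
python3 -m inch '[{"x":0,"y":0,"z":0,"ax":0,"ay":0,"az":0,"fingers":0},{"x":0,"y":0,"z":0,"ax":0,"ay":0,"az":0,"fingers":0.3},{"x":0,"y":0,"z":0,"ax":0,"ay":0,"az":0,"fingers":0.45},{"x":0,"y":0,"z":0,"ax":0,"ay":0,"az":0,"fingers":0.45},{"x":0,"y":0,"z":0,"ax":0,"ay":0,"az":0,"fingers":0.45},{"x":0,"y":0,"z":-0.2,"ax":0,"ay":0,"az":0,"fingers":0.45},{"x":0,"y":0,"z":-0.5,"ax":0,"ay":0,"az":0,"fingers":0.45},{"x":0,"y":0,"z":-1,"ax":0,"ay":0,"az":0,"fingers":0.45},{"x":0,"y":0,"z":-1,"ax":0,"ay":0,"az":0,"fingers":0.45},{"x":0,"y":0,"z":-1,"ax":0,"ay":0,"az":0,"fingers":0.45}]'|egrep 'pos|force|width'
python3 - <<'E'
from h import *
c=cam('wrist');save(c,'w7.png');P=cloud(c);z=P[...,2];d=np.hypot(P[...,0]-.5273,P[...,1]-.1443)
m=(z>.093)&(z<.101)&(d<.014);print('top',cv2.minEnclosingCircle(P[m][:,:2].astype(np.float32)),np.median(z[m]))
m=(z>.062)&(z<.068)&(d<.0185);print('collar',cv2.minEnclosingCircle(P[m][:,:2].astype(np.float32)),np.median(z[m]),m.sum())
m=(z>.086)&(z<.093)&(np.hypot(P[...,0]-.58,P[...,1]-.21)<.03);print('post',P[m].mean(0),m.sum())
t=cam('top')
print('vial/ring now, start .6099,-.196 / .469,-.143')
E
```

```text
tcp_pos: [0.5272, 0.1442, 0.1375]
wrist_force: [-0.2, -0.6, -0.7]
gripper_width: 0.0382
top ((0.5274835228919983, 0.14336606860160828), 0.0114680090919137) 0.0976022455569327
collar ((0.5275264382362366, 0.14367960393428802), 0.017051778733730316) 0.06446914867453599 665
post [0.58117568 0.20890517 0.08989507] 318
vial/ring now, start .6099,-.196 / .469,-.143
```

```bash
python3 -c "
from station import *
s=get_state();print(s['t'],s['tcp_pos'],s['wrist_force']);print(hand_in())"
```

```text
25.425 [0.52642924 0.14397976 0.13643333] [-0.43433238 -0.48254727  0.1395256 ]
the job is handed in; nothing more can be done
None
```

I swung the cover open to about 1.55 rad, then lowered the barrel into the port until its collar rested on the housing. I pressed it down to about 8 N while still holding it, let go, and raised the gripper clear. I handed it in at 25.4 s.

**Last checks (wrist-camera depth):**
- **Barrel:** its top is at 97.6 mm (98 mm expected when fully home) and its collar top at 64.5 mm (65 mm expected). The collar is within about 0.7 mm of the port centre, and it stands upright to within what I could measure.
- **Cover:** its post is still at (0.581, 0.209), so the cover stayed open.
- **Robot:** the wrist force was about 0.7 N, so nothing was being touched.

**What failed or disagreed:**
- **First swing missed:** the fingers passed above the post without touching it. Two cameras put the real fingertips about 35 mm short of the reported TCP, although the tool description says the TCP is at their very end. I used the measured offset from then on.
- **Final look not done:** my last picture was refused because I had reached the 12-picture limit, over the 8 planned.
- **Bystanders not re-measured:** I didn't check the vial, lens tube and screwdriver at the end. The arm's path stayed well clear of them.

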